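Fit the keyed return spring and the pressure plate of a board test jig

ROBOT

A 6-joint arm with a two-finger parallel gripper is mounted at the origin on a cart in front of the work surface, level with it; the furniture and walls round the work are solid. World frame = base frame: x ahead of the robot, y to its left, z up, the work surface at z = 0. Lengths are in m, angles in rad, forces in N, time in s.
With the tool pointing down it reaches from about 0.4 to 0.825 m from the base axis. Payload 7 kg.
Tool frame: the origin (TCP) lies midway between the tips of the shut fingers; the grasp point (between the pads) lies arm.hold_point_z behind it (arm.hold_point_z is the distance from the TCP to the grasp point, in m); z points along the fingers, y is the line along which they close (so a half turn about z gives the same grasp; the last joint's range is limited). The gripper opens to 88 mm and grips with 3 to 60 N. Pads are 19 mm wide; open, the fingers measure 130 mm over their backs; the gripper's body (78 mm by 193 mm) begins 47 mm behind the grasp point.
Start: joints at [1.508, 0.359, 0.012, 0, -1.224, -0.288], TCP at [0.232, 0.634, 0.227] pointing down, gripper open.
Joint ranges: [-3.07, 3.07], [-1.43, 2.12], [-1.02, 1.25], [-3.03, 1.67], [-3.05, -0], [-3.03, 3.03]. Speed limits (rad/s): [2.39, 2.39, 3.01, 3.14, 3.14, 3.14].

INTERFACE

Orientations are given as [roll, pitch, yaw] about the fixed x, y, z axes, in that order (R = Rz(yaw) Ry(pitch) Rx(roll)).
In Python, from station import arm gives the robot as it stands.
- The arm moves only by the shell command python3 -m crank 'ROWS' [OPENING] [FORCE]. ROWS is JSON, a list that holds one entry, the list of rows, each a list of 4 numbers: the shift along the tool's x, y, z in units of 25 mm (1.0 is 25 mm), then the turn about the tool's z in units of 5 degrees (1.0 is 5 degrees). A call has 1 to 12 rows; each row is the pose to reach, as a shift and turn from the pose commanded when the call began, along the tool's axes at that moment; what a row does not reach only later rows make up. A row lasts 1/8 s, in which the tool goes at most 62.5 mm and 10.7 degrees, less where a joint would pass 70% of its speed; a pose out of reach is approached as far as the arm can. A call with a gripper value outside its range is refused whole. OPENING is the closure, from 0 (fully open) to 1 (shut), set as the call begins (- or left out, the last holds). The fingers move at their own pace and stop on an object; FORCE is the grip in N (left out, the last holds). Time passes only in rows, so rows that repeat a pose let the fingers close. It gives the time, the measured TCP pose, the force, the opening and the grip force at its end, in the units of the state.
- arm.get_state(): the state, without advancing time (a new reading comes with each control period).
- arm.grab_frame(name): name is "side" or "top" or "wrist"; returns (picture, depth): 384x512x3 uint8, red, green, blue; 384x512 float32, m along the optical axis (not along the pixel's ray), 0 where there is no reading.
- arm.get_calibration(name): a dict with "mtx" (3x3 intrinsics, pixels), "R" (3x3) and "t" (3): a world point X has camera coordinates R X + t; the wrist camera has in their place "mount" (4x4, takes a point from camera to tool coordinates, whose origin is the TCP and whose axes are the flange's). Camera axes: x right, y down, z forward; pixel columns grow to the right and rows downward; lengths in m; the calibration is good to about 2 mm. A picture is of the moment at which its call begins: read the wrist's pose just before it. get_calibration takes no time and is no camera call.
- arm.job_done(): hands the job in; it is judged then, once.
Trained networks look in the newest picture that a camera, given by its name, has taken for a name from the list of things; names that differ only in an ending like _2 or _b are one class to them, and where a whole thing is asked for, a point or a joint stands for the part that bears it (a point fixed in the world has none). Each returns a list of dicts, best first, with "score" (0 to 1); they miss things now and then, are a little off and sometimes report something else, mostly with a low value. They report only what shows in the picture. A call takes as long as a camera call.
- arm.recognise(thing, camera): "extent" ([left, top, width, height] in pixels, round what is visible of it).
- arm.trace(thing, camera): "mask" (384x512 bool, what is visible of it) and "extent" ([left, top, width, height] in pixels, round what is visible of it).
The state is a dict: "t": time; "q": joint angles; "qd": joint speeds; "joint_efforts": joint torques, N m; "eef_pos": TCP position; "ee_rot": TCP orientation; "force": force on the tool from outside, world axes, zero at the start; "moment": the same for the moment, N m; "width": finger opening in m; "gripper_force": force on a finger pad.
Only numpy, scipy, OpenCV 4.12 (cv2) and the standard library are available. Lean on these libraries where they do the work, as an engineer would, in place of code of your own. Each camera call takes 0.05 s, during which the arm holds its last target. There are 200 camera calls.

TASK

Reassemble the board test jig: pick up the loose coil spring and thread it over the bare guide post; its lower wire end is turned in and catches on the rod end, so twist it gently under a light push until it drops into the post's groove - never force it - and take it fully down onto the post's foot. Then lower the pressure plate by its bar over both posts so that it floats level on the two springs, and let go. Leave the loupe, flux bottle and tweezers alone.

Things in the scene. Friction and masses are not known exactly. Their poses are not given: they have to be found in the camera images.
- spring_mid (a point): loose compression spring of bare steel wire, standing upright on the bench: outer diameter 23.5 mm, inner 18.5 mm, 50 mm long, about 75 g. This point is on its axis, always 25 mm above its lower end; z runs up the axis. The top 7.5 and bottom 5 mm are closed coils, the rest is open coils. Best held by its top 10 to 15 mm
- spring_foot (a point): same spring, same axes: centre of its lower end. Here the 2.5 mm wire's end, squared, is turned in: a straight finger from the coil towards the axis that ends 1.5 mm short of it; from the axis it lies in this point's +x direction. Pushed along the axis the spring gives 0.35 N per mm (3 N at 8.5 mm) and goes solid at 16.5 mm (6 N); sideways and in twist it is stiff
- post_bare_seat (a point): the jig's bare guide post (the one without spring, on either side of the board): a fixed upright 15 mm steel rod on a 29 mm round foot. This point: on the rod's axis at the foot's upper face, 19 mm above the bench, where the spring's lower end must rest; axes as the jig's. The rod ends 76 mm above it. More than 20 N between spring and post bends the wire
- post_bare_tip (a point): same post: centre of the rod's end face (2 mm chamfer), 95 mm above the bench. One groove, 4.2 mm wide and 8 mm deep, runs from the end down to the foot; only there can the spring's turned-in wire end pass (slips in within about 10 degrees). It faces the jig's -x give or take 69 degrees, else unmeasured: press on with some 3 N, turn slowly; when it drops in, the push vanishes
- post_bare: same post, the whole part; origin at the underside of its foot, 15 mm above the bench; axes as the jig's
- post_sprung_tip (a point): the jig's other guide post, 104 mm from the bare one and of the same size, which already carries its spring: centre of its rod's end face, 95 mm above the bench
- post_sprung: same post with its spring, the whole part; origin at the underside of its foot, 15 mm above the bench; axes as the jig's
- jig_mid (a point): board test jig: black base plate 112 (x) x 146 (y) mm fixed on the bench, a circuit board in a nest in its middle (parts up to 30 mm above the bench), the two upright posts 52 mm to either side of this point along y. This point: centre of the base plate's upper face, 15 mm above the bench; x points away from the robot, z up
- plate_handle (a point): aluminium pressure plate, 200 to 370 g: slab 56 (x) x 136 (y) x 8 mm, two 19 mm through bores at y = +52 and -52 mm; stands on the bench on four 15 mm pins. On top, on two standoffs, a round black bar 13 mm thick, 70 mm long along the plate's y. This point: the bar's centre, 27 mm above the slab's top, 50 mm above the pin ends; z up. Either way round will do
- plate_mid (a point): same plate, same axes: centre of the slab's underside, between the bores, 15 mm above the pin ends and 35 mm below the bar's centre. When the plate rests on both springs this point is about 65 mm above the bench
- spring: same spring, same axes and origin as spring_foot
- plate: same plate, same axes; origin at the level of its pin ends
- loupe: black loupe, 36 mm across, 26 mm tall, origin at the centre of its underside; leave it alone
- flux_bottle: small flux bottle, 27 mm across, 62 mm tall, origin at the centre of its underside; leave it alone. Mind also the solder station, up to 175 mm tall, between the plate and the jig (x 0.42 to 0.63, y -0.15 to 0.1): carry things over it
- tweezers: steel tweezers lying on the bench, 124 mm long, origin at the middle of the underside; leave them alone

How it is judged:
On the way, in this order (a step that is already met when the one before it is completed fails the run):
1. the loose spring is threaded on the bare post, wire end in the groove, and stands fully down on the post's foot (horizontal distance between spring_foot and post_bare_seat below 0.004 m and z of spring_foot in the frame of post_bare_seat below 0.003 m and angle between spring_foot's own z axis and vertical below 0.1 rad), for 0.2 s.
2. the pressure plate is over both posts and lies level on both springs (all of step 1 and horizontal distance between plate_mid and jig_mid below 0.005 m and z of plate_mid in the frame of jig_mid between 0.04 and 0.056 m and angle between plate_mid's own z axis and vertical below 0.07 rad and angle between the y axis of plate_mid and the y axis of jig_mid, either way round below 0.07 rad), for 0.2 s.
At the end, for the whole second after the job is handed in: Spring foot within 3 mm of the bare post's seat, 4 mm of its axis, upright; plate over both posts (centre within 5 mm of the jig's, tilted and turned under 4 degrees), its underside 40 to 56 mm above the jig's base plate, carried by both springs; all let go, at rest (all of step 2 and linear speed of each of plate, spring below 0.02 m/s); the robot touches nothing.
It fails at once if the spring is forced against the post (more than 20 N) (contact force between spring and post_bare above 20 N).
It fails at once if the plate is jammed on a post (more than 25 N) (contact force between plate and post_bare above 25 N or contact force between plate and post_sprung above 25 N).
It fails at once if the tweezers is disturbed (moved more than 15 mm) (distance of tweezers from where it was at the start of the episode above 0.015 m).
It fails at once if the loupe is disturbed (moved more than 15 mm) (distance of loupe from where it was at the start of the episode above 0.015 m).
It fails at once if the flux bottle is disturbed (moved more than 15 mm) (distance of flux_bottle from where it was at the start of the episode above 0.015 m).
It also fails if it takes over 69 s, if anything falls off the work surface, if the arm or the gripper's body presses on something with over 40 N, if the wrist force passes 120 N, or if a joint passes its speed limit or range.

## Working session

There is one attempt and no reset: what is moved stays moved. The work goes in short steps, Python scripts to look and compute and a shell command to move; the robot and the scene stay as the last step left them, time stands still between calls to the robot, and variables do not carry over. Pictures are saved under pics/ and viewed, at most 10 in all, crops included, and the job is handed in when it is done.

```bash
ls; mkdir -p pics; cat > h.py <<'E'
import numpy as np, cv2
from scipy.spatial.transform import Rotation as Ro
from station import arm
def cam(name):
    c=arm.get_calibration(name); K=np.array(c["mtx"])
    if "R" in c: R=np.array(c["R"]); t=np.array(c["t"])
    else:
        s=arm.get_state(); T=np.eye(4); T[:3,:3]=Ro.from_euler('xyz',s["ee_rot"]).as_matrix(); T[:3,3]=s["eef_pos"]
        M=np.linalg.inv(T@np.array(c["mount"])); R=M[:3,:3]; t=M[:3,3]
    return K,R,t
def grab(name,png=None):
    C=cam(name); im,d=arm.grab_frame(name)
    if png: cv2.imwrite("pics/"+png,im[:,:,::-1])
    return C,im,d
def cloud(C,d):
    K,R,t=C; v,u=np.mgrid[:d.shape[0],:d.shape[1]]
    P=np.stack([(u-K[0,2])/K[0,0]*d,(v-K[1,2])/K[1,1]*d,d],-1)
    return (P-t)@R
def atz(C,u,v,z):
    K,R,t=C; r=R.T@np.linalg.inv(K)@[u,v,1.]; o=-R.T@t
    return o+r*(z-o[2])/r[2]
def proj(C,X):
    K,R,t=C; p=K@(R@np.asarray(X,float)+t); return p[:2]/p[2]
E
cat > a.py <<'E'
from h import *
ims=[]
for n in ("top","side"):
    C,im,d=grab(n,n+"0.png"); P=cloud(C,d); ims.append(im)
    for th in ("spring","post_bare","post_sprung","plate","jig_mid","plate_handle","loupe","flux_bottle","tweezers"):
        r=arm.trace(th,n)
        for o in r[:2]:
            m=o["mask"]&(d>0); q=P[m]
            print(n,th,round(o["score"],2),np.round(o["extent"]).astype(int),*(np.round(np.percentile(q,k,axis=0),3) for k in (2,50,98)) if len(q) else ())
print(arm.hold_point_z,arm.get_state())
E
python3 a.py
```

```text
pics
top spring 0.45 [303 174  32  18] [ 0.499 -0.36   0.002] [ 0.524 -0.3    0.023] [ 0.557 -0.232  0.058]
top spring 0.37 [162 223   7   6] [ 0.368  0.296 -0.004] [0.376 0.311 0.026] [0.387 0.319 0.052]
top post_bare 0.52 [155 177  10   8] [0.539 0.307 0.014] [0.55  0.317 0.03 ] [0.563 0.33  0.096]
top plate 0.96 [303 179  33  13] [ 0.499 -0.354 -0.001] [ 0.523 -0.293  0.023] [ 0.553 -0.231  0.058]
top plate 0.69 [157 167  39  32] [ 0.485  0.196 -0.001] [0.539 0.262 0.016] [0.6   0.338 0.032]
top jig_mid 0.78 [154 166  43  31] [0.488 0.196 0.004] [0.542 0.267 0.016] [0.6   0.34  0.028]
top plate_handle 0.78 [304 174  34  19] [ 0.498 -0.36  -0.002] [ 0.523 -0.294  0.023] [ 0.553 -0.228  0.057]
top tweezers 0.73 [300 175  36  18] [ 0.499 -0.36  -0.002] [ 0.526 -0.294  0.023] [ 0.558 -0.228  0.057]
side spring 0.6 [199 145   9  13] [ 0.366  0.289 -0.002] [0.378 0.305 0.041] [0.388 0.379 0.047]
side plate 0.75 [267 224  34  32] [ 0.496 -0.364 -0.003] [ 0.521 -0.311  0.022] [ 0.552 -0.226  0.056]
side jig_mid 0.66 [231 146  16  11] [0.49  0.23  0.007] [0.513 0.28  0.017] [0.542 0.341 0.
[... 810 characters left out ...]
52   0.015] [ 0.414 -0.496  0.026]
0.0188 {'t': 1.0, 'q': array([ 1.50810024e+00,  3.58588281e-01,  1.19018058e-02, -1.37588138e-05,
       -1.22414279e+00, -2.88091681e-01]), 'qd': array([ 0.00147565,  0.00065542, -0.00017214, -0.00145583, -0.00018028,
        0.00086031]), 'joint_efforts': array([ 1.39588494e-03, -5.82393909e+01,  2.93298268e+01,  7.00255707e+00,
        1.24139173e-02, -2.62754486e-05]), 'eef_pos': array([0.23196468, 0.63384892, 0.22656713]), 'ee_rot': array([ 3.14155740e+00,  3.04951885e-06, -3.50792440e-01]), 'force': array([0.2860284 , 0.7435806 , 0.65797687]), 'moment': array([ 0.03514011,  0.01330856, -0.00815502]), 'gripper_force': 0.0, 'width': 0.08779803729067034}
```

View pictures.

```bash
python3 -c "
import cv2,numpy as np
a=cv2.imread('pics/top0.png')[140:260,140:350];b=cv2.imread('pics/side0.png')[130:320,180:360]
cv2.imwrite('pics/v1.png',np.hstack([cv2.resize(a,None,fx=1.9,fy=1.9,interpolation=3),np.zeros((228,1,3),np.uint8)]));a=cv2.resize(a,(400,229),interpolation=3);b=cv2.resize(b,(400,422),interpolation=3)
cv2.imwrite('pics/v1.png',np.vstack([a,b])[:600] if 0 else np.hstack([np.vstack([a,np.zeros((193,400,3),np.uint8)]),b]))
"
python3 -c "
from h import *
print(arm.get_calibration('wrist'))"
```

```text
{'mtx': array([[283.99879009,   0.        , 258.33504336],
       [  0.        , 283.99879009, 190.38169622],
       [  0.        ,   0.        ,   1.        ]]), 'mount': array([[ 1.26441689e-04, -9.57449178e-01, -2.88601899e-01,
         7.84114542e-02],
       [ 9.99998312e-01,  6.50066750e-04, -1.71850705e-03,
        -1.16672022e-03],
       [ 1.83299366e-03, -2.88601195e-01,  9.57447644e-01,
        -1.58648960e-01],
       [ 0.00000000e+00,  0.00000000e+00,  0.00000000e+00,
         1.00000000e+00]])}
```

View pics/v1.png

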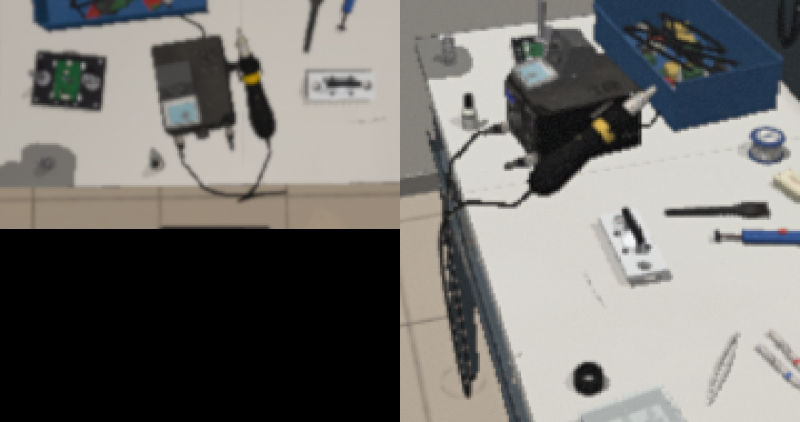

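```bash
python3 -m crank '[[[13.3,8.56,4.28,-4],[13.3,8.56,4.28,-4],[13.3,8.56,4.28,-4],[13.3,8.56,4.28,-4],[13.3,8.56,4.28,-4],[13.3,8.56,4.28,-4],[13.3,8.56,4.28,-4],[13.3,8.56,4.28,-4],[13.3,8.56,4.28,-4],[13.3,8.56,4.28,-4]]]'
python3 - <<'E'
from h import *
C,im,d=grab("wrist","w1.png"); P=cloud(C,d)
cv2.imwrite("pics/w1x.png",cv2.resize(im[:,:,::-1],(800,600),interpolation=3)); np.savez("w1.npz",im=im,d=d)
print(arm.get_state()['q'],arm.get_state()['eef_pos'])
for th in ("post_bare","post_sprung"):
    for o in arm.trace(th,"wrist")[:2]:
        m=o["mask"]&(d>0); q=P[m]; print(th,o["score"],o["extent"],len(q)); top=q[(q[:,2]>.085)]; print(top.mean(0),len(top),np.percentile(top,[3,97],axis=0))
E
```

```text
t: 2.25
eef_pos: [0.4704, 0.3196, 0.12]
ee_rot: [-3.141, -0.001, -0.001]
force: [0.9, 0.6, -0.6]
width: 0.0879
gripper_force: 0.0
[ 9.40884071e-01  2.77972716e-01 -3.68705969e-01  2.31188401e-05
 -9.23376529e-01  6.29495131e-01] [0.47036192 0.31962497 0.11993236]
post_bare 0.61 [243.7, 87.5, 30.1, 30.8] 869
[0.55117933 0.32092596 0.09486307] 398 [[0.54441787 0.31424267 0.09271478]
 [0.5574355  0.32675989 0.09665628]]
post_sprung 0.64 [357.2, 100.0, 75.3, 33.5] 1171
[0.53991532 0.21916695 0.09310198] 578 [[0.53333001 0.2120306  0.0860922 ]
 [0.54618919 0.22460592 0.0962939 ]]
```

View pics/w1x.png

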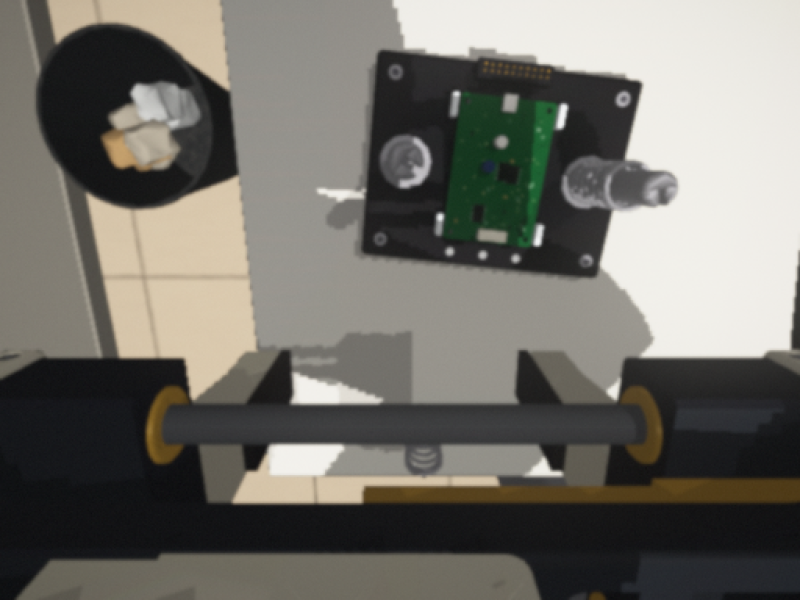

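```bash
python3 - <<'E'
import numpy as np,cv2
im=np.load('w1.npz')['im']
c=im[80:128,230:290,::-1].astype(float); c=np.clip((c-20)*1.4,0,255).astype(np.uint8)
cv2.imwrite('pics/c1.png',cv2.resize(c,None,fx=10,fy=10,interpolation=cv2.INTER_CUBIC))
E
```

```text
(no output)
```

View pics/c1.png

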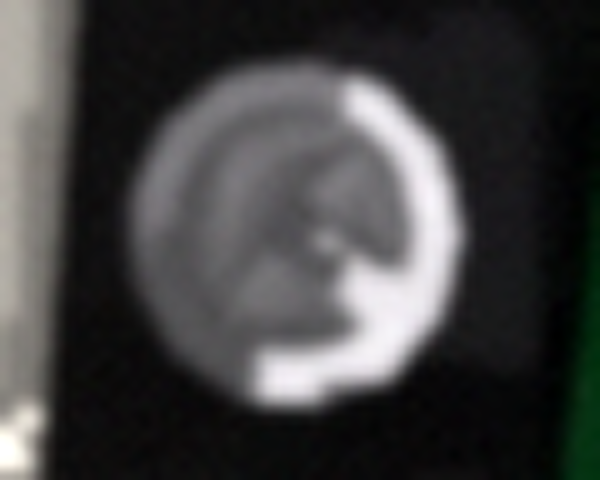

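```bash
python3 -m crank '[[[-6.8,0.54,0.8,0],[-6.8,0.54,2.8,0],[-6.8,0.54,2.8,0],[-6.8,0.54,2.8,0],[-6.8,0.54,2.8,0],[-6.8,0.54,2.8,0]]]'
python3 - <<'E'
from h import *
C,im,d=grab("wrist","w2.png"); P=cloud(C,d); np.savez("w2.npz",im=im,d=d)
print(arm.get_state()['q'],arm.get_state()['eef_pos'])
for o in arm.trace("spring","wrist")[:2]:
        m=o["mask"]&(d>0); q=P[m]; print(o["score"],o["extent"],len(q)); top=q[(q[:,2]>.042)]; print(top.mean(0),len(top),np.percentile(top,[3,97],axis=0))
        e=o["extent"]
        if o["score"]>.4:
            x,y,w,h=[int(v) for v in e]
            c=im[max(y-8,0):y+h+8,max(x-8,0):x+w+8,::-1]; print("crop",max(x-8,0),max(y-8,0),c.shape)
            c=np.clip((c.astype(float)-10)*2,0,255).astype(np.uint8); cv2.imwrite("pics/c2.png",cv2.resize(c,None,fx=10,fy=10,interpolation=2)[:600,:800])
E
```

```text
t: 3.15
eef_pos: [0.3015, 0.3065, 0.0502]
ee_rot: [-3.14, -0.001, -0.002]
force: [0.5, -0.0, 0.3]
width: 0.0875
gripper_force: 0.0
[ 1.25592932e+00  1.62557251e-01 -7.41698768e-01  1.62952131e-04
 -6.65117382e-01  3.12085042e-01] [0.30150026 0.30624093 0.05007404]
0.86 [237.8, 86.3, 39.0, 49.1] 962
[0.37655025 0.30908623 0.04878751] 588 [[0.36597179 0.29856326 0.04432602]
 [0.38706289 0.31977925 0.05039581]]
crop 229 78 (65, 55, 3)
```

View pics/c2.png

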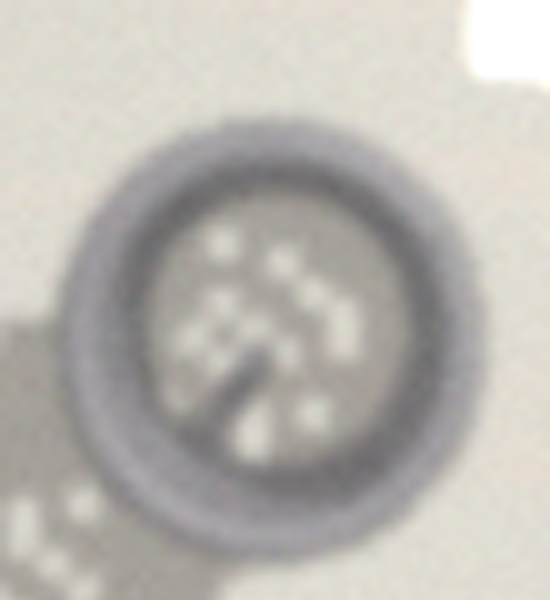

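```bash
cat >> h.py <<'E'
def camat(pos,rot):
    c=arm.get_calibration("wrist"); T=np.eye(4); T[:3,:3]=Ro.from_euler('xyz',rot).as_matrix(); T[:3,3]=pos
    M=np.linalg.inv(T@np.array(c["mount"])); return np.array(c["mtx"]),M[:3,:3],M[:3,3]
def goto(x,y,z,yawdeg):
    s=arm.get_state(); R=Ro.from_euler('xyz',s["ee_rot"]).as_matrix(); dv=R.T@(np.array([x,y,z])-s["eef_pos"])/.025
    yw=np.degrees(s["ee_rot"][2]); print("rows:",np.round(dv,2),round(-(yawdeg-yw)/5,2),"now",np.round(s["eef_pos"],4),round(yw,1))
E
python3 - <<'E'
from h import *
C1=camat([.4704,.3196,.12],[-3.141,-.001,-.001]); C2=camat([.3015,.3064,.0501],[-3.14,-.001,-.002])
print("post",atz(C1,262,104.3,.095)); print("spring top",atz(C2,256.5,111.9,.049))
a=atz(C2,229+20.5,78+44,.001);b=atz(C2,229+26.5,78+35.5,.001);print("finger az",a,b,np.degrees(np.arctan2(*(a-b)[[1,0]])))
print(proj(C2,[.3766,.3091,0.049]))
g=atz(C1,230+37.8,80+29.7,.095);print(np.degrees(np.arctan2(*(g-atz(C1,262,104.3,.095))[[1,0]])))
s=atz(C2,256.5,111.9,.049); goto(s[0],s[1],.07,-40)
E
```

```text
post [0.54961654 0.31859842 0.095     ]
spring top [0.37669956 0.30853702 0.049     ]
finger az [0.36873721 0.31401173 0.001     ] [0.37457835 0.30970825 0.001     ] 143.61891455198332
[255.46332774 112.09221957]
-131.6584219266377
rows: [ 3.01 -0.11 -0.8 ] 7.97 now [0.3015 0.306  0.0499] -0.2
```

```bash
python3 -m crank '[[[0.2,0,-1,1.5],[3,-0.1,-1.2,4],[3,-0.1,-1.2,6],[3,-0.1,-1.2,8],[3,-0.1,-1.2,8],[3,-0.1,-1.2,8]]]'
python3 - <<'E'
from h import *
C,im,d=grab("wrist","w3.png"); P=cloud(C,d)
for o in arm.trace("spring","wrist")[:1]:
    m=o["mask"]&(d>0); q=P[m]; print(o["score"],o["extent"],len(q)); top=q[(q[:,2]>.042)]; print(top.mean(0),len(top),np.percentile(top,[3,97],axis=0))
goto(.3767,.3085,.031,-40)
cv2.imwrite("pics/c3.png",cv2.resize(im[120:384,100:420,::-1],None,fx=2,fy=2))
E
```

```text
t: 4.0
eef_pos: [0.3759, 0.3077, 0.0796]
ee_rot: [-3.141, 0.0, -0.696]
force: [-0.1, 0.7, -0.2]
width: 0.0877
gripper_force: 0.0
0.63 [249.2, 182.9, 23.9, 52.5] 1306
[0.37680374 0.30889373 0.0477467 ] 448 [[0.36621947 0.29786949 0.04306843]
 [0.38770761 0.31939062 0.05035004]]
rows: [ 0.01 -0.05  1.95] 0.01 now [0.3757 0.3078 0.0796] -39.9
```

View pics/c3.png

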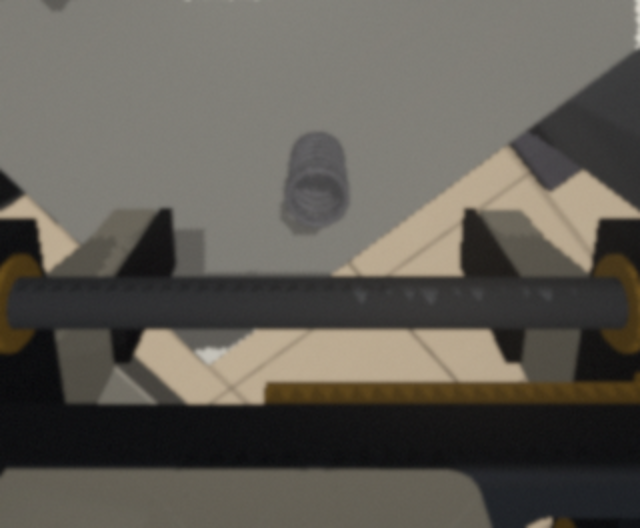

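```bash
python3 -m crank '[[[0.02,-0.06,1,0],[0.02,-0.06,1.95,0],[0.02,-0.06,1.95,0]]]'; python3 -m crank '[[[0,0,0,0],[0,0,0,0],[0,0,0,0],[0,0,0,0],[0,0,0,0]]]' 1 18; python3 -m crank '[[[0,0,-1,0],[0,0,-3,0],[0,0,-5,0],[0,0,-5,0]]]'
```

```text
t: 4.47
eef_pos: [0.3762, 0.3076, 0.0296]
ee_rot: [3.138, -0.001, -0.698]
force: [0.2, 0.0, -0.2]
width: 0.0878
gripper_force: 0.0
t: 5.1
eef_pos: [0.377, 0.3087, 0.031]
ee_rot: [-3.141, 0.0, -0.7]
force: [0.2, -0.3, -0.5]
width: 0.043
gripper_force: 0.0
t: 5.6
eef_pos: [0.3785, 0.3107, 0.16]
ee_rot: [-3.134, 0.001, -0.699]
force: [-0.7, -0.6, 0.1]
width: 0.0037
gripper_force: 0.0
```

```bash
python3 -m crank '[[[0,0,1.5,0],[0,0,1.5,0],[0,0,1.5,0],[0,0,1.5,0],[0,0,1.5,0]]]' 0.3
python3 - <<'E'
from h import *
C,im,d=grab("wrist","w4.png"); P=cloud(C,d)
for o in arm.trace("spring","wrist")[:2]:
    m=o["mask"]&(d>0); q=P[m]; print(o["score"],o["extent"],len(q)); top=q[(q[:,2]>.042)]; print(top.mean(0),len(top),np.percentile(top,[3,97],axis=0),np.percentile(q,[3,97],axis=0))
goto(.3767,.3087,.031,-40)
cv2.imwrite("pics/c4.png",cv2.resize(im[100:300,180:340,::-1],None,fx=3,fy=3))
E
```

```text
t: 6.22
eef_pos: [0.3773, 0.309, 0.119]
ee_rot: [-3.14, 0.0, -0.7]
force: [-0.2, 0.1, 0.1]
width: 0.048
gripper_force: 0.0
0.78 [248.9, 173.9, 22.3, 41.3] 776
[0.37742641 0.30874843 0.04776688] 260 [[0.36680135 0.29802451 0.04294544]
 [0.38782772 0.31906782 0.05026616]] [[0.36620928 0.29816787 0.00161232]
 [0.38778713 0.31926127 0.04994318]]
rows: [-0.01  0.02  3.51] -0.02 now [0.3771 0.3088 0.1188] -40.1
```

View pics/c4.png

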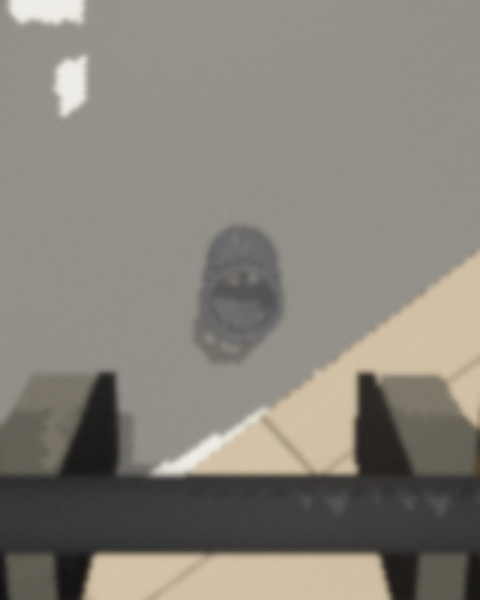

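```bash
python3 -m crank '[[[0,0,2,0],[0,0,3,0],[0,0,3.5,0],[0,0,3.5,0],[0,0,3.5,0]]]'; python3 -m crank '[[[0,0,0,0],[0,0,0,0],[0,0,0,0],[0,0,0,0],[0,0,0,0],[0,0,0,0],[0,0,0,0]]]' 1 18
```

```text
t: 6.95
eef_pos: [0.3775, 0.3094, 0.0318]
ee_rot: [-3.14, 0.0, -0.7]
force: [-0.3, -0.3, -0.5]
width: 0.0613
gripper_force: 0.0
t: 7.82
eef_pos: [0.377, 0.3086, 0.0308]
ee_rot: [3.141, -0.0, -0.7]
force: [0.3, 0.1, -0.6]
width: 0.0218
gripper_force: 18.0
```

```bash
python3 -m crank '[[[0,0,-2,0],[0,0,-4.4,-1],[1,-0.5,-4.4,-3],[2.5,-1.2,-4.4,-5],[3.94,-1.84,-4,-7],[3.94,-1.84,-3.2,-9],[3.94,-1.84,-2.76,-11],[3.94,-1.84,-2.76,-13],[3.94,-1.84,-2.76,-14],[3.94,-1.84,-2.76,-14],[3.94,-1.84,-2.76,-14]]]'
python3 - <<'E'
from h import *
C,im,d=grab("wrist","w5.png"); P=cloud(C,d); np.savez("w5.npz",im=im,d=d)
s=arm.get_state(); print(s['q'],s['eef_pos'],s['ee_rot'])
n=np.linalg.norm(P[:,:,:2]-[.55,.32],axis=2)
for lo,r in ((.090,.02),(.08,.02)):
    m=((P[:,:,2]>lo)&(P[:,:,2]<.1)&(n<r)&(d>0)).astype(np.uint8)
    k,l,st,ce=cv2.connectedComponentsWithStats(m); i=1+np.argmax(st[1:,4]); pts=np.argwhere(l==i)[:,::-1].astype(np.float32)
    (c,R)=cv2.minEnclosingCircle(pts); print(lo,st[i],ce[i],c,R,atz(C,*c,.095),atz(C,*ce[i],.095),P[l==i].mean(0))
u,v=map(int,proj(C,[.55,.32,.095])); print(u,v)
c=im[v-25:v+25,u-30:u+30,::-1].astype(float); c=np.clip((c-20)*1.4,0,255).astype(np.uint8)
cv2.imwrite('pics/c5.png',np.hstack([cv2.resize(c,(480,400),interpolation=2),cv2.resize(im[130:330,170:330,::-1],(320,400))]))
E
```

```text
t: 9.2
eef_pos: [0.4819, 0.2803, 0.0997]
ee_rot: [-3.142, 0.0, 0.52]
force: [-0.4, -0.4, -1.0]
width: 0.0215
gripper_force: 18.0
[ 8.78026747e-01  2.84357946e-01 -4.14971749e-01 -3.79787351e-05
 -8.71547385e-01  1.21298228e+00] [0.48193433 0.28034769 0.09977278] [3.14159159e+00 8.58176905e-05 5.20188251e-01]
0.09 [246  91  27  28 497] [258.26559356 103.20523139] (259.0, 104.37036895751953) 13.955989837646484 [0.55085302 0.32024117 0.095     ] [0.55118435 0.32089666 0.095     ] [0.55116205 0.32088583 0.09490245]
0.08 [246  91  27  28 501] [258.28942116 103.23353293] (259.0, 104.37036895751953) 13.955989837646484 [0.55085302 0.32024117 0.095     ] [0.55117794 0.3208779  0.095     ] [0.55115577 0.32086639 0.09483944]
258 106
```

View pics/c5.png

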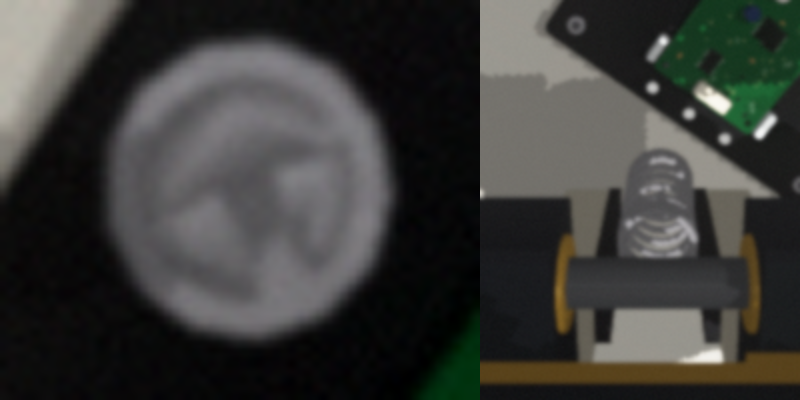

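```bash
python3 - <<'E'
from h import *
z=np.load("w5.npz"); d=z['d']; C=cam("wrist"); s=arm.get_state()
T=Ro.from_euler('xyz',s["ee_rot"]).as_matrix(); Q=(cloud(C,d)-s["eef_pos"])@T
m=(d>0)&(abs(Q[:,:,0])<.025)&(abs(Q[:,:,1])<.02)&(Q[:,:,2]>-.005)&(Q[:,:,2]<.04)
q=Q[m]
for a in np.arange(-.005,.04,.006):
    k=q[(q[:,2]>=a)&(q[:,2]<a+.006)]
    if len(k)>5: print(round(a,3),len(k),np.percentile(k[:,0],[5,50,98]).round(4),np.percentile(k[:,1],[2,50,98]).round(4))
goto(.5509,.3202,.145,34)
E
```

```text
-0.005 321 [-0.0089  0.0084  0.0121] [-0.0141 -0.0028  0.0128]
0.001 190 [-0.0099 -0.0063  0.0122] [-0.0106 -0.0022  0.0084]
0.007 171 [-0.01    0.0043  0.0123] [-0.0079  0.0022  0.0103]
0.013 160 [-0.009   0.0093  0.0122] [-0.0108  0.0003  0.0109]
0.019 134 [-0.0093  0.0096  0.0123] [-0.0106 -0.001   0.0108]
0.025 107 [-0.0032  0.0101  0.0124] [-0.0102  0.0011  0.0115]
0.031 6 [0.0109 0.0122 0.0123] [-0.0009  0.0008  0.005 ]
rows: [ 3.19 -0.01 -1.81] -0.84 now [0.4819 0.2803 0.0998] 29.8
```

```bash
python3 -m crank '[[[0,0,-1.2,0],[0,0,-1.8,0],[1.5,0,-1.8,-0.6],[3.17,0,-1.8,-0.6],[3.17,0,-1.8,-0.6],[3.17,0,-1.8,-0.6],[3.17,0,-1.8,-0.6],[3.17,0,-1.8,-0.6]]]'; python3 - <<'E'
from h import *
goto(.5509,.3202,.128,33)
E
```

```text
t: 10.25
eef_pos: [0.5503, 0.3197, 0.1452]
ee_rot: [-3.141, -0.0, 0.574]
force: [-0.1, -0.2, -0.6]
width: 0.0217
gripper_force: 18.0
rows: [ 0.03 -0.    0.69] -0.02 now [0.5503 0.3197 0.1452] 32.9
```

```bash
python3 -m crank '[[[0,0,0.4,0],[0,0,0.65,0],[0,0,0.8,0],[0,0,0.9,0],[0,0,0.95,0],[0,0,0.95,0]]]'; python3 -m crank '[[[0,0,0.05,0],[0,0,0.1,0],[0,0,0.15,0],[0,0,0.15,0]]]'
```

```text
t: 11.0
eef_pos: [0.5508, 0.3198, 0.1211]
ee_rot: [3.141, -0.0, 0.574]
force: [1.5, -1.6, 0.1]
width: 0.0217
gripper_force: 18.0
t: 11.5
eef_pos: [0.5507, 0.3199, 0.1172]
ee_rot: [3.142, 0.0, 0.574]
force: [1.0, -1.9, 0.9]
width: 0.0219
gripper_force: 18.0
```

```bash
python3 -m crank '[[[0,0,0.06,0],[0,0,0.12,0],[0,0,0.12,0]]]'; python3 -m crank '[[[0,0,0,-0.25],[0,0,0,-0.5],[0,0,0,-0.75],[0,0,0,-1],[0,0,0,-1]]]'
```

```text
t: 11.88
eef_pos: [0.5506, 0.3198, 0.1141]
ee_rot: [3.142, 0.0, 0.574]
force: [0.9, -1.4, 1.2]
width: 0.0219
gripper_force: 18.0
t: 12.5
eef_pos: [0.5506, 0.32, 0.1142]
ee_rot: [-3.141, 0.0, 0.662]
force: [0.9, -0.2, 0.5]
width: 0.0213
gripper_force: 18.0
```

```bash
python3 -m crank '[[[0,0,0,-0.25],[0,0,0,-0.5],[0,0,0,-0.75],[0,0,0,-1],[0,0,0,-1]]]';python3 - <<'E'
from h import *
f=[]
for i in range(3):
    C,im,d=grab("wrist",f"w6_{i}.png"); f.append(arm.get_state()['force'])
print(np.round(f,2)); np.savez("w6.npz",im=im,d=d)
s=arm.get_state(); T=Ro.from_euler('xyz',s["ee_rot"]).as_matrix(); Q=(cloud(C,d)-s["eef_pos"])@T
m=(d>0)&(abs(Q[:,:,0])<.018)&(abs(Q[:,:,1])<.018)&(Q[:,:,2]>-.005)&(Q[:,:,2]<.1)
q=Q[m]
for a in np.arange(0.007,.1,.006):
    k=q[(q[:,2]>=a)&(q[:,2]<a+.006)]
    if len(k)>3: print(round(a,3),len(k),np.percentile(k[:,0],[5,50,98]).round(4),np.percentile(k[:,1],[2,50,98]).round(4))
cv2.imwrite("pics/c6.png",cv2.resize(im[130:330,170:350,::-1],None,fx=3,fy=3,interpolation=2))
E
```

```text
t: 13.12
eef_pos: [0.5506, 0.3199, 0.1143]
ee_rot: [-3.142, -0.0, 0.749]
force: [-0.5, -0.1, -1.9]
width: 0.0219
gripper_force: 18.0
[[-0.63  0.31 -1.79]
 [-0.47  0.18 -0.7 ]
 [ 0.3   0.01 -0.82]]
0.007 170 [-0.0097  0.0042  0.0124] [-0.0073  0.0022  0.0106]
0.013 182 [-0.0091  0.0088  0.0122] [-0.0107  0.0003  0.0109]
0.019 157 [-0.0091  0.0088  0.0125] [-0.0103 -0.      0.0104]
0.025 105 [0.0042 0.0106 0.0126] [-0.0099  0.0007  0.0114]
0.031 6 [0.006  0.0108 0.0124] [-0.0058  0.0025  0.005 ]
0.043 28 [0.0059 0.0076 0.0082] [-0.0057 -0.0011  0.005 ]
0.049 39 [0.004  0.0073 0.0083] [-0.0071 -0.0008  0.0058]
0.055 43 [0.0037 0.0071 0.0083] [-0.0072 -0.0008  0.0064]
0.061 40 [0.0031 0.007  0.0082] [-0.0074  0.      0.0066]
0.067 36 [0.0031 0.007  0.008 ] [-0.0071 -0.0008  0.0068]
0.073 31 [0.004  0.007  0.0082] [-0.0069  0.      0.0065]
0.079 33 [0.0038 0.0073 0.0083] [-0.0065  0.      0.0066]
0.085 30 [0.0036 0.007  0.0082] [-0.0072 -0.0004  0.0059]
0.091 388 [-0.0061  0.006   0.0141] [-0.0131 -0.0009  0.0131]
0.097 533 [-0.0157  0.0064  0.0173] [-0.0178  0.0038  0.0176]
```

View pics/c6.png

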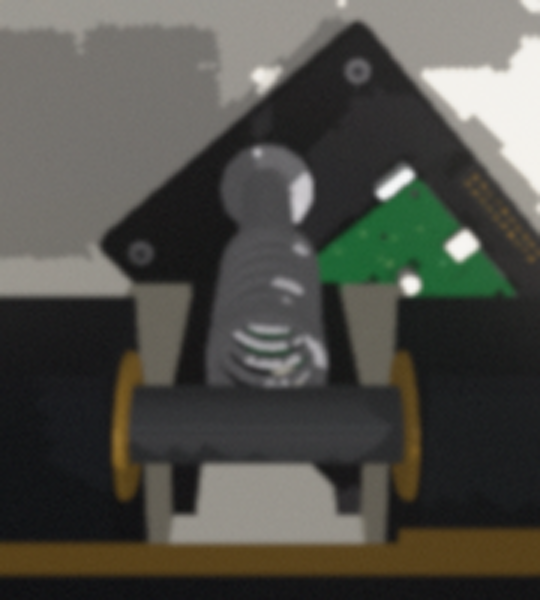

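```bash
python3 -m crank '[[[0,0,0.2,0],[0,0,0.4,0],[0,0,0.6,0],[0,0,0.8,0],[0,0,1,0],[0,0,1.2,0],[0,0,1.2,0]]]'; python3 -m crank '[[[0,0,0.2,0],[0,0,0.4,0],[0,0,0.6,0],[0,0,0.8,0],[0,0,1,0],[0,0,1.2,0],[0,0,1.2,0]]]'
```

```text
t: 14.15
eef_pos: [0.5505, 0.3196, 0.0838]
ee_rot: [3.142, 0.001, 0.749]
force: [0.1, -0.2, -0.6]
width: 0.0219
gripper_force: 18.0
t: 15.02
eef_pos: [0.5505, 0.3197, 0.0538]
ee_rot: [3.142, 0.001, 0.749]
force: [-0.3, 0.4, -0.2]
width: 0.022
gripper_force: 18.0
```

```bash
python3 -m crank '[[[0,0,0.08,0],[0,0,0.16,0],[0,0,0.24,0],[0,0,0.24,0]]]';  python3 -m crank '[[[0,0,0,0],[0,0,0,0],[0,0,0,0],[0,0,0,0]]]' 0.45
python3 - <<'E'
from h import *
C,im,d=grab("wrist","w7.png")
s=arm.get_state(); T=Ro.from_euler('xyz',s["ee_rot"]).as_matrix(); P=cloud(C,d);Q=(P-s["eef_pos"])@T
m=(d>0)&(abs(Q[:,:,0])<.018)&(abs(Q[:,:,1])<.018)&(Q[:,:,2]>-.04)&(Q[:,:,2]<.1)
q=P[m];r=Q[m]
for a in np.arange(0.013,.1,.006):
    k=r[(q[:,2]>=a)&(q[:,2]<a+.006)]
    if len(k)>3: print(round(a,3),len(k),np.percentile(k[:,0],[5,50,98]).round(4),np.percentile(k[:,1],[2,50,98]).round(4))
E
```

```text
t: 15.52
eef_pos: [0.5508, 0.3199, 0.0484]
ee_rot: [3.141, -0.0, 0.749]
force: [1.2, 0.4, -0.7]
width: 0.0218
gripper_force: 18.0
t: 16.02
eef_pos: [0.5507, 0.3199, 0.0483]
ee_rot: [3.142, -0.0, 0.749]
force: [-0.8, -0.4, 0.5]
width: 0.0478
gripper_force: 0.0
0.013 927 [-0.0143  0.0101  0.0178] [-0.0176  0.0007  0.0178]
0.019 259 [-0.0012  0.0103  0.0141] [-0.0136 -0.0028  0.0135]
0.025 139 [0.0049 0.0101 0.0128] [-0.0102 -0.      0.0112]
0.031 127 [0.0053 0.0103 0.0129] [-0.0101  0.0013  0.0112]
0.037 81 [0.0034 0.0086 0.0129] [-0.0097  0.005   0.0117]
0.043 132 [-0.0049  0.0094  0.0128] [-0.0106 -0.0016  0.0097]
0.049 174 [0.0037 0.0102 0.0128] [-0.0102 -0.0006  0.0109]
0.055 151 [-0.0038  0.01    0.013 ] [-0.0103  0.004   0.011 ]
0.061 291 [-0.0009  0.0079  0.013 ] [-0.01    0.0005  0.0107]
0.067 425 [0.0009 0.0075 0.0127] [-0.0104 -0.0001  0.0114]
0.073 140 [0.0045 0.0071 0.0082] [-0.0064 -0.0001  0.0062]
0.079 61 [0.0066 0.0076 0.0083] [-0.005  -0.0006  0.0039]
```

```bash
python3 -m crank '[[[0,0,-1,0],[0,0,-3.5,0],[0,0,-6,0],[0,0,-6.1,0],[0,0,-6.1,0]]]'
python3 - <<'E'
from h import *
C,im,d=grab("wrist","w8.png")
P=cloud(C,d); q=P[(d>0)&(np.linalg.norm(P[:,:,:2]-[.5507,.32],axis=2)<.018)]
for a in np.arange(0.013,.1,.006):
    k=q[(q[:,2]>=a)&(q[:,2]<a+.006)]
    if len(k)>3: print(round(a,3),len(k),np.percentile(k[:,0],[5,50,98]).round(4),np.percentile(k[:,1],[2,50,98]).round(4))
E
```

```text
t: 16.7
eef_pos: [0.5505, 0.3199, 0.2011]
ee_rot: [-3.141, -0.001, 0.749]
force: [0.0, -0.1, -1.1]
width: 0.0482
gripper_force: 0.0
0.013 190 [0.5362 0.5589 0.5681] [0.3045 0.3275 0.3372]
0.019 67 [0.5406 0.5567 0.5645] [0.3112 0.33   0.3346]
0.025 25 [0.5496 0.5601 0.5635] [0.3136 0.3287 0.3322]
0.031 29 [0.5503 0.56   0.5634] [0.3113 0.327  0.3316]
0.037 13 [0.5489 0.5619 0.5632] [0.3107 0.3207 0.3302]
0.043 22 [0.5505 0.5563 0.5628] [0.3105 0.3279 0.332 ]
0.049 34 [0.5505 0.5588 0.5635] [0.3178 0.3277 0.332 ]
0.055 30 [0.5478 0.5576 0.5635] [0.311  0.3257 0.3315]
0.061 54 [0.5443 0.5565 0.5636] [0.3119 0.3263 0.332 ]
0.067 115 [0.5434 0.5568 0.5631] [0.3098 0.3245 0.3314]
0.073 21 [0.5503 0.5559 0.5585] [0.3166 0.326  0.328 ]
0.079 23 [0.547  0.5565 0.5583] [0.3171 0.3237 0.328 ]
0.085 25 [0.5472 0.556  0.5585] [0.3171 0.3253 0.328 ]
0.091 160 [0.5454 0.5523 0.5578] [0.3142 0.3218 0.3277]
```

```bash
python3 -m crank '[[[0,0,-2,2],[-1.7,1.7,-3,4],[-3.4,3.4,-3,6],[-5.1,5.1,-3,8],[-6.8,6.8,-3,10],[-8.5,8.5,-3,12],[-10.2,10.2,-3,14],[-11.9,11.9,-3,16],[-13.6,13.5,-3,18],[-15.3,15.2,-3,20],[-17,16.8,-3,22],[-17.5,17.3,-3,24]]]'
```

```text
t: 18.25
eef_pos: [0.5232, -0.2976, 0.2732]
ee_rot: [3.138, 0.002, -1.355]
force: [-0.1, 0.3, 0.1]
width: 0.048
gripper_force: 0.0
```

```bash
python3 -m crank '[[[0,0,2,2],[0,0,2.8,2.5],[0,0,2.8,2.5],[0,0,2.8,2.5]]]' 
python3 - <<'E'
from h import *
C,im,d=grab("wrist","w9.png"); P=cloud(C,d)
for th in ("plate","plate_handle"):
  for o in arm.trace(th,"wrist")[:2]:
    m=o["mask"]&(d>0); q=P[m]; print(th,o["score"],o["extent"],len(q))
    for lo,hi in ((.018,.030),(.050,.06)):
        k=q[(q[:,2]>lo)&(q[:,2]<hi)]
        if len(k)>20:
            r=cv2.minAreaRect((k[:,:2]*1000).astype(np.float32)); print(lo,len(k),k.mean(0).round(4),r)
np.savez("w9.npz",im=im,d=d)
# post fits from earlier
for f,pos,rot in (("w1.npz",[.4704,.3196,.12],[-3.141,-.001,-.001]),):
    z=np.load(f); C1=camat(pos,rot); P1=cloud(C1,z['d'])
    for x,y in ((.5509,.3202),(.540,.219)):
        m=((P1[:,:,2]>.0915)&(P1[:,:,2]<.0985)&(np.linalg.norm(P1[:,:,:2]-[x,y],axis=2)<.02)).astype(np.uint8)
        k=P1[m>0]; c,R=cv2.minEnclosingCircle((k[:,:2]*1000).astype(np.float32)); print("post",c,R,k.mean(0))
cv2.imwrite("pics/c9.png",im[:,:,::-1])
E
```

```text
t: 18.75
eef_pos: [0.5249, -0.2949, 0.206]
ee_rot: [3.141, -0.0, -1.562]
force: [0.6, 0.4, 1.4]
width: 0.0482
gripper_force: 0.0
plate 0.88 [237.2, 115.7, 46.9, 108.6] 4459
0.018 3762 [ 0.5251 -0.2954  0.0238] ((525.0873413085938, -291.56890869140625), (135.66018676757812, 55.9330940246582), 89.69747161865234)
0.05 673 [ 0.5248 -0.2935  0.0556] ((524.4732055664062, -291.89599609375), (12.303966522216797, 69.28840637207031), 0.2854170501232147)
plate_handle 0.6 [236.7, 114.4, 48.8, 107.0] 4642
0.018 3923 [ 0.525  -0.2964  0.0237] ((524.8707885742188, -291.52020263671875), (56.07396697998047, 135.4520263671875), 0.032360680401325226)
0.05 676 [ 0.5248 -0.2934  0.0557] ((524.472412109375, -291.7374572753906), (12.303966522216797, 69.60548400878906), 0.2854170501232147)
post (548.6851196289062, 319.7755126953125) 7.474705219268799 [0.54908684 0.32031232 0.09499109]
post (537.5477905273438, 216.8419952392578) 7.866366386413574 [0.53787349 0.21778146 0.09469629]
```

View pics/c9.png

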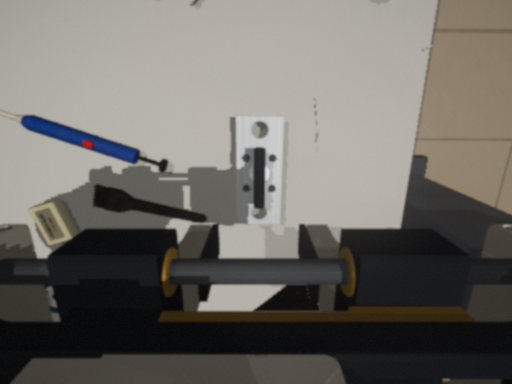

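```bash
python3 -m crank '[[[-0.13,0,2.4,0],[-0.13,0,4.8,0],[-0.13,0,6.4,0],[-0.13,0,6.95,0],[-0.13,0,6.95,0],[-0.13,0,6.95,0]]]'; python3 -m crank '[[[0,0,0,0],[0,0,0,0],[0,0,0,0],[0,0,0,0],[0,0,0,0],[0,0,0,0]]]' 1 45
python3 - <<'E'
from h import *
z=np.load("w1.npz"); P=cloud(camat([.4704,.3196,.12],[-3.141,-.001,-.001]),z['d'])
m=(abs(P[:,:,2]-.015)<.003)&(abs(P[:,:,0]-.545)<.08)&(abs(P[:,:,1]-.268)<.1)&(z['im'].max(2)<90)
m=cv2.morphologyEx(m.astype(np.uint8),cv2.MORPH_OPEN,np.ones((3,3)));print(cv2.minAreaRect((P[m>0][:,:2]*1000).astype(np.float32)))
E
```

```text
t: 19.65
eef_pos: [0.5262, -0.2919, 0.0341]
ee_rot: [-3.138, -0.001, -1.563]
force: [-0.4, 0.1, -0.2]
width: 0.0483
gripper_force: 0.0
t: 20.4
eef_pos: [0.5245, -0.2916, 0.0322]
ee_rot: [3.141, -0.0, -1.564]
force: [-1.7, 0.0, 2.6]
width: 0.0122
gripper_force: 45.0
((542.8450927734375, 269.0212707519531), (144.19482421875, 111.89253997802734), 83.79965209960938)
```

```bash
python3 -m crank '[[[0,0,-0.6,0],[0,0,-2,0],[0,0,-4,0],[0,0,-6,0],[0,0,-7.6,0],[0,0,-8.5,0],[-0.3,0,-8.7,0],[-1,0,-8.7,0],[-2,0,-8.7,0]]]'; python3 -m crank '[[[-1.4,-0.1,0,0.1],[-2.9,-0.2,0,0.2],[-4.5,-0.3,0,0.3],[-6.3,-0.4,0,0.4],[-8.1,-0.5,0,0.5],[-9.9,-0.6,0,0.6],[-11.7,-0.7,0,0.8],[-13.5,-0.8,0,0.9],[-15.3,-0.9,0,1],[-17,-1,0,1.1],[-18.4,-1,0,1.2],[-19.3,-1,0,1.3]]]'; python3 -m crank '[[[-0.5,0,0,0],[-0.9,0,0,0],[-1.05,0,0,0],[-1.05,0,0,0],[-1.05,0,0,0],[-1.05,0,0,0]]]';python3 - <<'E'
from h import *
goto(.5453,.2687,.16,-96.2)
E
```

```text
t: 21.52
eef_pos: [0.5232, -0.2401, 0.2478]
ee_rot: [3.139, 0.001, -1.565]
force: [0.8, -0.8, -3.7]
width: 0.0114
gripper_force: 45.0
t: 23.02
eef_pos: [0.544, 0.2433, 0.2475]
ee_rot: [3.139, -0.002, -1.676]
force: [0.2, 0.4, -3.1]
width: 0.0115
gripper_force: 45.0
t: 23.78
eef_pos: [0.5487, 0.2668, 0.2497]
ee_rot: [-3.141, 0.0, -1.678]
force: [0.5, -0.0, -4.1]
width: 0.0114
gripper_force: 45.0
rows: [-0.06  0.15  3.59] 0.01 now [0.5487 0.2668 0.2497] -96.1
```

```bash
python3 -m crank '[[[-0.06,0.15,1,0],[-0.06,0.15,2.2,0],[-0.06,0.15,3.2,0],[-0.06,0.15,3.8,0],[-0.06,0.15,4.2,0],[-0.06,0.15,4.2,0],[-0.06,0.15,4.2,0]]]'
python3 - <<'E'
from h import *
C,im,d=grab("wrist","w10.png"); s=arm.get_state(); P=cloud(C,d)
T=Ro.from_euler('xyz',s["ee_rot"]).as_matrix(); Q=(P-s["eef_pos"])@T
m=(d>0)&(abs(Q[:,:,0])<.09)&(abs(Q[:,:,1])<.05)&(Q[:,:,2]>.003)&(Q[:,:,2]<.015)
k=Q[m]; print(len(k),k.mean(0)); print(cv2.minAreaRect((k[:,:2]*1000).astype(np.float32)), k[:,0].max(), np.percentile(k[:,1],[.5,99.5]))
A=np.c_[k[:,:2],np.ones(len(k))]; print("tilt",np.linalg.lstsq(A,k[:,2],rcond=None)[0])
goto(.5453,.2687,.12,-96.2)
c=im[100:384,120:420,::-1]; cv2.imwrite("pics/c10.png",cv2.resize(c,(634,600),interpolation=2))
E
```

```text
t: 24.65
eef_pos: [0.5456, 0.2695, 0.1455]
ee_rot: [-3.14, 0.001, -1.677]
force: [-0.2, -0.3, -3.5]
width: 0.0117
gripper_force: 45.0
8339 [ 0.03577536 -0.00033708  0.00862084]
((2.9562454223632812, -0.4069023132324219), (130.7279510498047, 56.150360107421875), 0.21525722742080688) 0.06841548511335105 [-0.02806907  0.02747733]
tilt [ 0.00674226 -0.00074928  0.00837938]
rows: [0.03 0.01 1.02] 0.02 now [0.5456 0.2695 0.1455] -96.1
```

View pics/c10.png

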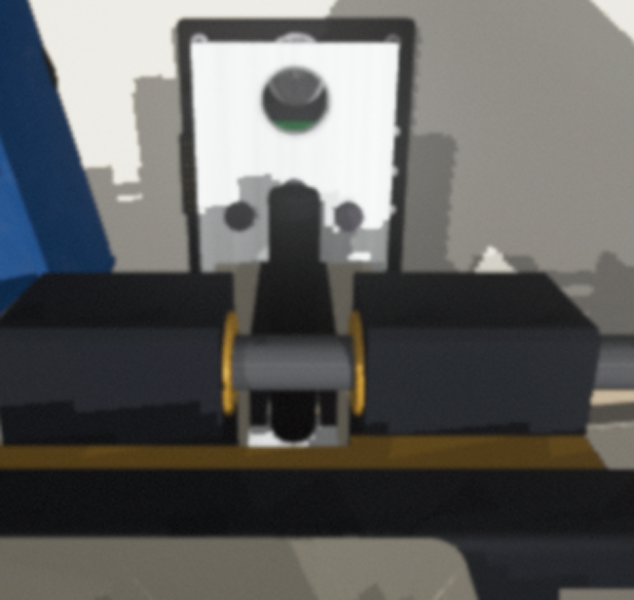

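```bash
python3 - <<'E'
from h import *
c=arm.get_calibration("wrist"); M=np.linalg.inv(np.array(c["mount"])); C=(np.array(c["mtx"]),M[:3,:3],M[:3,3])
for X in ([.0445,0,.0525],[.0465,0,.0505],[.052,0,.0505],[.0425,0,.005],[.0615,0,.005]):
    u,v=proj(C,X); print(X,((u-120)*2.113).round(1),((v-100)*2.113).round(1))
E
```

```text
[0.0445, 0, 0.0525] 294.0 105.6
[0.0465, 0, 0.0505] 294.0 100.7
[0.052, 0, 0.0505] 294.1 84.8
[0.0425, 0, 0.005] 294.4 139.1
[0.0615, 0, 0.005] 294.5 69.6
```

```bash
python3 -m crank '[[[0.02,0,0.3,0],[0.02,0,0.7,0],[0.02,0,1.1,0],[0.02,0,1.3,0],[0.02,0,1.4,0],[0.02,0,1.5,0],[0.02,0,1.5,0]]]'; python3 -m crank '[[[0,0,0.1,0],[0,0,0.2,0],[0,0,0.3,0],[0,0,0.4,0],[0,0,0.4,0],[0,0,0.4,0]]]'
```

```text
t: 25.58
eef_pos: [0.5451, 0.2687, 0.1071]
ee_rot: [-3.142, 0.0, -1.677]
force: [0.5, -0.0, -2.9]
width: 0.0116
gripper_force: 45.0
t: 26.32
eef_pos: [0.5451, 0.2687, 0.0971]
ee_rot: [-3.142, 0.0, -1.677]
force: [0.5, 0.5, -4.4]
width: 0.012
gripper_force: 45.0
```

```bash
python3 -m crank '[[[0,0,0.1,0],[0,0,0.2,0],[0,0,0.3,0],[0,0,0.4,0],[0,0,0.5,0],[0,0,0.56,0],[0,0,0.56,0]]]'; python3 -m crank '[[[0,0,0.06,0],[0,0,0.1,0],[0,0,0.1,0]]]'
```

```text
t: 27.2
eef_pos: [0.5451, 0.2687, 0.0831]
ee_rot: [-3.141, 0.0, -1.677]
force: [-0.4, 0.4, -1.3]
width: 0.0113
gripper_force: 45.0
t: 27.58
eef_pos: [0.5452, 0.2687, 0.0807]
ee_rot: [-3.141, 0.0, -1.677]
force: [-1.1, 0.2, 0.2]
width: 0.0116
gripper_force: 45.0
```

Springs now carry the plate (load gone to about zero). Release gently and measure.

```bash
python3 -m crank '[[[0,0,0,0],[0,0,0,0],[0,0,0,0],[0,0,0,0],[0,0,0,0]]]' 0.5; python3 -m crank '[[[0,0,-0.5,0],[0,0,-2,0],[0,0,-4,0],[0,0,-5,0],[0,0,-5,0],[0,0,-5,0],[0,0,-5,0]]]'
python3 - <<'E'
from h import *
C,im,d=grab("wrist","w11.png"); P=cloud(C,d)
o=arm.trace("plate","wrist")[0]; q=P[o["mask"]&(d>0)]
k=q[(q[:,2]>.066)&(q[:,2]<.08)]; r=cv2.minAreaRect((k[:,:2]*1000).astype(np.float32)); print(o["score"],len(k),k.mean(0),r)
A=np.c_[k[:,:2]-k[:,:2].mean(0),np.ones(len(k))]; print("tilt,z",np.linalg.lstsq(A,k[:,2],rcond=None)[0])
b=q[q[:,2]>.098]; print("bar",len(b),b.mean(0) if len(b) else 0)
E
```

```text
t: 28.2
eef_pos: [0.5451, 0.2686, 0.0806]
ee_rot: [-3.142, -0.0, -1.677]
force: [0.5, 0.2, 0.6]
width: 0.0434
gripper_force: 0.0
t: 29.08
eef_pos: [0.5446, 0.2683, 0.2046]
ee_rot: [3.14, -0.001, -1.677]
force: [-0.4, 0.3, 0.8]
width: 0.0442
gripper_force: 0.0
0.82 4936 [0.54479983 0.26167838 0.07200079] ((545.5139770507812, 269.4268493652344), (136.63134765625, 55.91435241699219), 83.84393310546875)
tilt,z [-0.00102207  0.00253518  0.07200079]
bar 923 [0.54515386 0.26655733 0.10386859]
```

```bash
python3 -c "
from station import arm
print(arm.job_done())"
```

```text
the job is handed in; nothing more can be done
None
```

I finished the job and handed it in at about 29 s of the 69 s limit: the spring dropped into the groove and sits on the post's foot, and the plate floats level on both springs, released. My last measurement put its underside about 49 mm above the base plate. The first grasp on the spring closed empty without moving it, and I have not seen the judge's result.

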